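# Pack the stud insulators in their tin and wedge the dovetail lid shut

### The arm

A 7-joint arm with a two-finger parallel gripper is mounted at the origin on the work surface. World frame = base frame: x ahead of the robot, y to its left, z up, the work surface at z = 0. Lengths are in m, angles in rad, forces in N, time in s.
With the tool pointing down it reaches from about 0.425 to 0.825 m from the base axis. Payload 3.6 kg.
Tool frame: the origin (TCP) lies at the very end of the fingers, on their centre line; the grasp point (between the pads) lies 19 mm behind it; z points along the fingers, y is the line along which they close (so a half turn about z gives the same grasp; the last joint's range is limited). The gripper opens to 93 mm and grips with 3 to 60 N. Pads are 15 mm wide; open, the fingers measure 128 mm over their backs; the gripper's body (75 mm by 188 mm) begins 65 mm behind the grasp point.
Start: joints at [-1.212, 0.615, -0.013, 1.423, 0.008, 1.103, -0.04], TCP at [0.244, 0.602, 0.219] pointing down, gripper open.
Joint ranges: [-3.12, 3.12], [-0.3, 2.06], [-1.34, 1.32], [0.26, 2.42], [-1.36, 4.5], [0.01, 1.98], [-2.84, 2.84]. Speed limits (rad/s): [2.79, 2.79, 3.14, 3.14, 3.14, 3.14, 3.14].

### API

Orientations are given as a rotation vector (axis times angle).
In Python, from plant import env gives the robot as it stands. The module is installed in compiled form; this text tells all that it offers.
- The arm moves only by the tool apply_moves, never from a script. Its arguments are lists of equal length, an entry for each row: "travel": the shift along the tool's x, y, z in mm, a list of three; "twist": the turn about the tool's z in rad. A call has 1 to 10 rows; each row shifts and turns the commanded pose from where the row before left it, along the tool's axes as they then stand; what a row does not reach is not made up. A row lasts 1/10 s, in which the tool goes at most 50 mm and 8.59 degrees, less where a joint would pass 70% of its speed; a pose out of reach is approached as far as the arm can. A call is refused whole if a number of a shift passes 50 or a number of a turn 0.15, either way. A call with a gripper value outside its range is refused whole. "claw" is the closure in counts, from 0 (fully open) to 255 (shut), set as the call begins (left out, the last holds). The fingers move at their own pace and stop on an object; "grip_force" is the grip in N (left out, the last holds). Time passes only in rows, so rows that do not move let the fingers close. It gives the time, the measured TCP pose, the force, the opening and the grip force at its end, in the units of the state.
- env.get_obs(): the state, without advancing time (a new reading comes with each control period).
- env.snapshot(name): name is "scene" or "top" or "wrist"; returns the picture (384x512x3 uint8, red, green, blue); there is no depth.
- env.camera_info(name): a dict with "camera_matrix" (3x3 intrinsics, pixels), "R" (3x3) and "t" (3): a world point X has camera coordinates R X + t. Camera axes: x right, y down, z forward; pixel columns grow to the right and rows downward; lengths in m; the calibration is good to about 2 mm. A picture is of the moment at which its call begins: read the wrist's pose just before it. camera_info takes no time and is no camera call; for the wrist camera it gives the pose at the moment of the call.
- env.close_job(): hands the job in; it is judged then, once.
The state is a dict: "time": time; "joint_pos": joint angles; "joint_vel": joint speeds; "effort": joint torques, N m; "position": TCP position; "orientation": TCP orientation; "wrist_force": force on the tool from outside, world axes, zero at the start; "ft_torque": the same for the moment, N m; "finger_gap": finger opening in m; "finger_force": force on a finger pad.
Only numpy, scipy, OpenCV 4.12 (cv2) and the standard library are available. Lean on these libraries where they do the work, as an engineer would, in place of code of your own. Each camera call takes 0.05 s, during which the arm holds its last target. There are 200 camera calls.

### The job

Pack all the white stud insulators, including the one already dropped in the tin, upright on the floor of the round tin in a honeycomb: one in the middle and the others in a ring around it. Then set the grey lid on to the wide mouth of the dovetail ways and slide it in until it wedges tight, fully home over the tin, and let go. Leave the contactor, fuse, busbar and bottle where they are.

Things in the scene. Friction and masses are not known exactly. Their poses are not given: they have to be found in the camera images.
- carrier: Fixed aluminium carrier: base plate 190 x 225 x 8 mm, on it a round steel tin and, above the tin, two dovetail ways that converge in plan, on dark posts. Open above the tin, the gap between the ledges is about 110 mm (narrow end) to 140 mm. Origin: underside, below the tin's centre. +y points along the ways to their wide mouth (roughly to the robot's left), z up.
- tin (a point): Centre of the round tin's inner floor, 10 mm above the bench; axes as the carrier. Tin: inner diameter 132 mm, wall 2 mm thick, rim 30 mm above this floor.
- way (a point): Midway between the ways above the tin's centre, at the level of their flat ledges, on which the lid slides (86 mm above the bench); axes as the carrier. Ledges run from y = -75 to +135 mm, the overhanging lips (leaning in 30 degrees, up to 20 mm above the ledges) from -75 to +75. The ways converge to -y by 0.1 mm per mm on each side.
- mouth (a point): Open landing of the ways: point between the ledges at way y = +105 mm, ledge level, axes as the carrier. From way y = +75 to +135 mm there are no lips. With its y along the carrier's y, the lid drops freely on to the ledges when its grip point is at way y = +80 mm or more (100 is comfortable); then it slides to -y.
- lid_grip (a point): Middle of the black handle of the loose grey lid (about 0.35 kg), 32 mm above the lid's underside. Handle: upright bar on the plate's middle, 70 mm long in the lid's x, 14 mm thick in its y, top 18 mm above this point, the plate 20 mm below it. Axes: y to the lid's wide end, z up. Home: wedges with this point at about way y = 0 (pushing harder moves it under 1 mm more), z = +32 mm.
- lid_nose (a point): Middle of the lid's narrow end, on its underside, 75 mm from the grip point to the lid's -y. Lid: plate 12 mm thick, 150 mm long, about 134 mm wide at this end and 164 mm at the other, long sides bevelled to a dovetail (wider below). Starts flat on the bench to the robot's left.
- standoff0_c (a point): Centre (half-way up) of a drum insulator with a stud: white ceramic drum 40 mm in diameter and 36 mm high, on top an upright round brass stud 14 mm in diameter and 36 mm high; 72 mm high in all, 0.12 kg, stands on the drum's flat end, z along the stud. It starts inside the tin, dropped anywhere in it.
- standoff1_c (a point): Centre (half-way up) of a drum insulator with a stud: white ceramic drum 40 mm in diameter and 36 mm high, on top an upright round brass stud 14 mm in diameter and 36 mm high; 72 mm high in all, 0.12 kg, stands on the drum's flat end, z along the stud. It starts upright on the bench to the robot's right; may be absent.
- standoff2_c (a point): Centre (half-way up) of a drum insulator with a stud: white ceramic drum 40 mm in diameter and 36 mm high, on top an upright round brass stud 14 mm in diameter and 36 mm high; 72 mm high in all, 0.12 kg, stands on the drum's flat end, z along the stud. It starts upright on the bench to the robot's right; may be absent.
- standoff3_c (a point): Centre (half-way up) of a drum insulator with a stud: white ceramic drum 40 mm in diameter and 36 mm high, on top an upright round brass stud 14 mm in diameter and 36 mm high; 72 mm high in all, 0.12 kg, stands on the drum's flat end, z along the stud. It starts upright on the bench to the robot's right; may be absent.
- standoff4_c (a point): Centre (half-way up) of a drum insulator with a stud: white ceramic drum 40 mm in diameter and 36 mm high, on top an upright round brass stud 14 mm in diameter and 36 mm high; 72 mm high in all, 0.12 kg, stands on the drum's flat end, z along the stud. It starts upright on the bench to the robot's right; may be absent.
- standoff5_c (a point): Centre (half-way up) of a drum insulator with a stud: white ceramic drum 40 mm in diameter and 36 mm high, on top an upright round brass stud 14 mm in diameter and 36 mm high; 72 mm high in all, 0.12 kg, stands on the drum's flat end, z along the stud. It starts upright on the bench to the robot's right; may be absent.
- standoff6_c (a point): Centre (half-way up) of a drum insulator with a stud: white ceramic drum 40 mm in diameter and 36 mm high, on top an upright round brass stud 14 mm in diameter and 36 mm high; 72 mm high in all, 0.12 kg, stands on the drum's flat end, z along the stud. It starts upright on the bench to the robot's right; may be absent.
- contactor: Bystander: black contactor, box 75 x 60 x 50 mm; origin at its underside. Not part of the job.
- fuse: Bystander: fuse with copper ends in a black holder, 110 mm long; origin at its underside. Not part of the job.
- busbar: Bystander: copper busbar, 120 mm long; origin at its underside. Not part of the job.
- cleaner: Bystander: white bottle, 120 mm high; origin at its underside. Not part of the job.
Things that resemble listed ones, but are neither listed nor needed, are in the scene too. What is shaped like the part that bears standoff3_c but blue is not meant. What is shaped like the part that bears standoff4_c but orange is not meant.

How it is judged:
By the outcome, as a careful person would: the job done as asked, in the order asked, and still so for the second after the job is handed in, with the robot touching nothing.
Of standoff1, standoff2, standoff3, standoff4, standoff5, standoff6 only 4 to 6 are there at a start; the rules pass over those that are not, and their reading is None.
At some moment in a run one of standoff1, standoff2, standoff3, standoff4, standoff5, standoff6, lid may be knocked a few centimetres aside while the robot is not near it.
It also fails if it takes over 210 s, if anything falls off the work surface, if the arm or the gripper's body presses on something with over 40 N, if the wrist force passes 120 N, or if a joint passes its speed limit or range.

## Working session

There is one attempt and no reset: what is moved stays moved. The work goes in short steps, Python scripts to look and compute and a tool call to move; the robot and the scene stay as the last step left them, time stands still between calls to the robot, and variables do not carry over. Pictures are saved under pics/ and viewed, at most 14 in all, crops included, and the job is handed in when it is done.

Besides the shell and the picture viewer there is one more tool, called after "Request:" as name(argument=value, ...) on one line, values as JSON. apply_moves: Moves the arm, as the interface text tells. Its arguments: {"type":"object","properties":{"travel":{"type":"array","items":{"type":"array","items":{"type":"number"}}},"twist":{"type":"array","items":{"type":"number"}},"claw":{"type":"number"},"grip_force":{"type":"number"}},"required":["travel","twist"]}

```bash
mkdir -p pics
cat > h.py <<'E'
import numpy as np, cv2
from plant import env
from scipy.spatial.transform import Rotation as Ro
def snap(cam,name):
    ci=env.camera_info(cam); im=env.snapshot(cam); cv2.imwrite(f'pics/{name}.png',im[:,:,::-1]); np.savez(f'pics/{name}.npz',K=ci['camera_matrix'],R=ci['R'],t=ci['t']); return im
def ray(name,u,v,z):
    d=np.load(f'pics/{name}.npz'); c=-d['R'].T@d['t']; r=d['R'].T@np.linalg.solve(d['K'],[u,v,1]); return c+r*(z-c[2])/r[2]
def proj(name,X):
    d=np.load(f'pics/{name}.npz'); p=d['K']@(d['R']@np.asarray(X)+d['t']); return p[:2]/p[2]
def st():
    o=env.get_obs(); R=Ro.from_rotvec(o['orientation']).as_matrix(); print(round(o['time'],2),np.round(o['position'],4),'\n',np.round(R,3),o['finger_gap'],np.round(o['wrist_force'],1)); return o,R
E
python3 - <<'E'
from h import *
st(); snap('scene','s0'); snap('top','t0'); snap('wrist','w0')
for n in ['s0','t0','w0']:
    d=np.load(f'pics/{n}.npz'); print(n,d['K'].round(0).tolist(),(-d['R'].T@d['t']).round(3),d['R'].round(2).tolist())
E
```

```text
0.0 [0.2437 0.6017 0.2175] 
 [[-0.927  0.375 -0.001]
 [ 0.375  0.927 -0.002]
 [-0.    -0.002 -1.   ]] 0.0932590512371797 [ 0.  -0.2 -1. ]
s0 [[407.0, 0.0, 261.0], [0.0, 407.0, 188.0], [0.0, 0.0, 1.0]] [ 1.093 -0.462  0.797] [[0.61, 0.79, -0.0], [0.55, -0.43, -0.71], [-0.56, 0.44, -0.7]]
t0 [[402.0, 0.0, 259.0], [0.0, 402.0, 191.0], [0.0, 0.0, 1.0]] [0.367 0.013 1.136] [[0.01, -1.0, 0.01], [-0.99, -0.01, -0.14], [0.14, -0.01, -0.99]]
w0 [[276.0, 0.0, 257.0], [0.0, 276.0, 195.0], [0.0, 0.0, 1.0]] [0.168 0.634 0.383] [[0.38, 0.93, -0.0], [0.89, -0.36, 0.29], [0.27, -0.11, -0.96]]
```

View pics/t0.png

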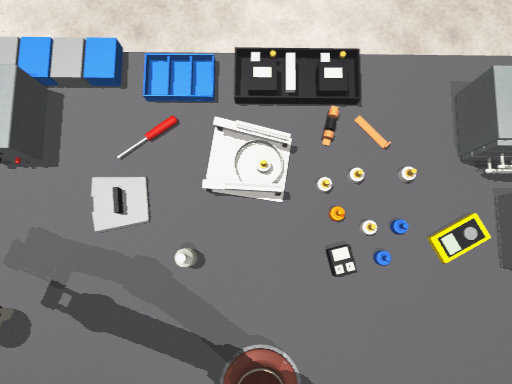

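View pics/s0.png

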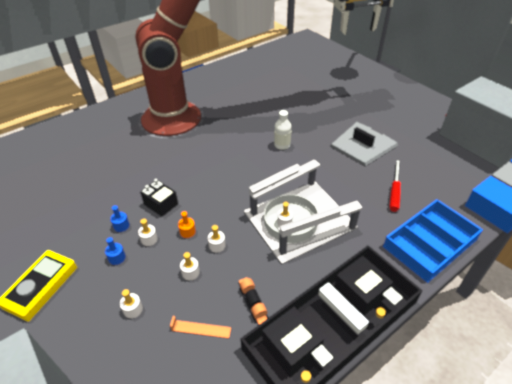

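The top view shows four white drums at about (325,184), (357,175), (409,174) and (370,228), plus one in the tin at (263,165). Blue and orange decoys stand near them, the lid is at (120,203) and the carrier at (250,160). The scene view agrees.

Run:
```python
from h import *
im=cv2.imread('pics/t0.png')
a=cv2.resize(im[110:235,80:310],None,fx=3.4,fy=3.4,interpolation=cv2.INTER_CUBIC); cv2.imwrite('pics/t0c.png',a)
hsv=cv2.cvtColor(im,cv2.COLOR_BGR2HSV)
m=cv2.inRange(hsv,(12,120,90),(32,255,255))
n,l,s,c=cv2.connectedComponentsWithStats(m)
for i in range(1,n):
    if s[i,4]>4: print(s[i,4],c[i].round(1),ray('t0',*c[i],.07).round(3))
w=cv2.inRange(hsv,(0,0,150),(179,60,255))
n,l,s,c=cv2.connectedComponentsWithStats(w)
for i in range(1,n):
    if 60<s[i,4]<400: print('W',s[i,4],c[i].round(1),ray('t0',*c[i],.033).round(3))
```

```text
37 [272.4  52.9] [ 0.913 -0.029  0.07 ]
38 [342.2  54. ] [ 0.911 -0.226  0.07 ]
65 [333.6 110.3] [ 0.746 -0.198  0.07 ]
296 [371.4 131.7] [ 0.686 -0.3    0.07 ]
49 [328.3 133. ] [ 0.681 -0.182  0.07 ]
41 [325.9 141.6] [ 0.657 -0.175  0.07 ]
46 [263.1 163.6] [ 0.594 -0.004  0.07 ]
61 [410.2 172. ] [ 0.574 -0.402  0.07 ]
52 [357.6 173.3] [ 0.569 -0.259  0.07 ]
47 [324.9 183.1] [ 0.542 -0.17   0.07 ]
190 [336.5 213.2] [ 0.461 -0.2    0.07 ]
844 [456.1 237.9] [ 0.398 -0.515  0.07 ]
51 [370.  226.7] [ 0.426 -0.288  0.07 ]
W 81 [255.  56.] [0.922 0.021 0.033]
W 357 [290.3  71.4] [ 0.875 -0.082  0.033]
W 83 [324.9  56.9] [ 0.921 -0.183  0.033]
W 190 [262.   71.5] [ 0.874 -0.     0.033]
W 185 [332.8  72.6] [ 0.873 -0.205  0.033]
W 81 [131.5 147.2] [0.647 0.366 0.033]
W 68 [504.5 142.1] [ 0.67  -0.689  0.033]
W 175 [499.  167.1] [ 0.597 -0.667  0.033]
W 107 [356.  174.4] [ 0.573 -0.264  0.033]
W 104 [407.  173.1] [ 0.578 -0.407  0.033]
W 116 [324.  183.5] [ 0.547 -0.174  0.033]
W 118 [368.1 226.9] [ 0.427 -0.294  0.033]
W 129 [470.3 233.1] [ 0.412 -0.574  0.033]
W 240 [450.6 243.6] [ 0.383 -0.518  0.033]
W 197 [340.5 253.5] [ 0.355 -0.216  0.033]
W 273 [183.2 257.3] [0.342 0.211 0.033]
W 72 [349.8 266.2] [ 0.321 -0.24   0.033]
W 73 [339.  268.9] [ 0.313 -0.211  0.033]
W 200 [273.3 353. ] [ 0.095 -0.034  0.033]
```

View pics/t0c.png

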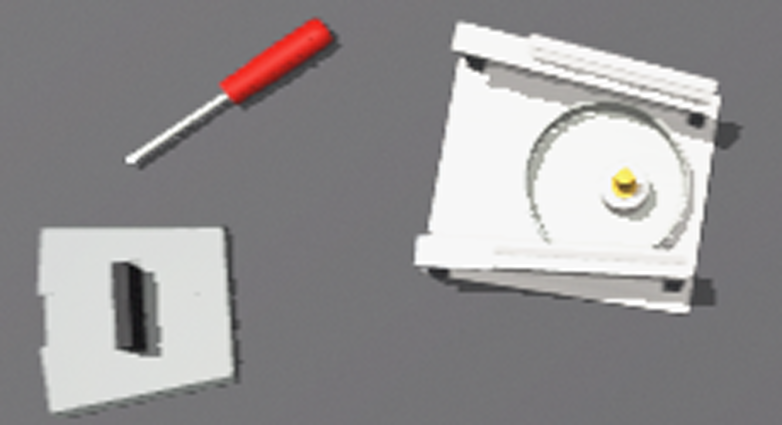

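The crop shows the carrier yawed about −10°, with its wide mouth to the left, and the standoff upright in the tin. The lid's wide end points left and its yaw is about +5°. I'll go above the tin for a close look.

```bash
cat >> h.py <<'E'
def goto(x,y,z,yaw=None,o=None):
    """yaw: desired angle of carrier-like frame (tool y along (-sin,cos)); prints twist, then shift in tool axes after twist"""
    o,R=st(); tw=0
    if yaw is not None:
        cur=np.arctan2(-R[0,1],R[1,1]); tw=-((yaw-cur+np.pi/2)%np.pi-np.pi/2)
    R2=R@Ro.from_rotvec([0,0,tw]).as_matrix()
    s=R2.T@(np.array([x,y,z])-o['position'])*1000
    print('twist',round(tw,3),'shift',s.round(1))
E
python3 - <<'E'
from h import *
print(ray('t0',259.4,163,.01)); goto(.595,.01,.30,-.165)
E
```

```text
[0.60875571 0.00578116 0.01      ]
0.15 [0.2437 0.6019 0.2178] 
 [[-0.927  0.375 -0.001]
 [ 0.375  0.927 -0.002]
 [-0.    -0.002 -1.   ]] 0.09321449324044337 [0.4 0.7 0.8]
twist -0.22 shift [-443.7 -526.4  -81.4]
```

Request:
apply_moves(travel=[[0,0,-40],[0,0,-40],[-37,-44,0],[-37,-44,0],[-37,-44,0],[-37,-44,0],[-37,-44,0],[-37,-44,0],[-37,-44,0],[-37,-44,0]], twist=[-0.11,-0.11,0,0,0,0,0,0,0,0])

```text
time: 1.15
position: [0.4483, 0.2563, 0.2986]
orientation: [-0.258, -3.131, 0.0]
wrist_force: [1.2, 1.1, 0.7]
finger_gap: 0.0932
finger_force: 0.0
```

Request:
apply_moves(travel=[[-37,-44,0],[-37,-44,0],[-37,-44,0],[-37,-44,0],[0,0,0],[0,0,0],[0,0,0]], twist=[0,0,0,0,0,0,0], claw=175)

```text
time: 1.85
position: [0.5488, 0.0879, 0.2983]
orientation: [-0.255, -3.13, -0.002]
wrist_force: [-1.3, 1.0, 0.2]
finger_gap: 0.0413
finger_force: 0.0
```

Run:
```python
from h import *
st(); im=snap('wrist','w1'); st()
```

```text
1.85 [0.5488 0.0879 0.2983] 
 [[-0.987  0.162 -0.001]
 [ 0.162  0.987  0.001]
 [ 0.001  0.001 -1.   ]] 0.041278660771290374 [-1.3  1.   0.2]
1.9 [0.5488 0.0882 0.2985] 
 [[-0.987  0.161 -0.001]
 [ 0.161  0.987  0.001]
 [ 0.001  0.001 -1.   ]] 0.0374729190424954 [-0.5 -0.8 -0.6]
```

View pics/w1.png

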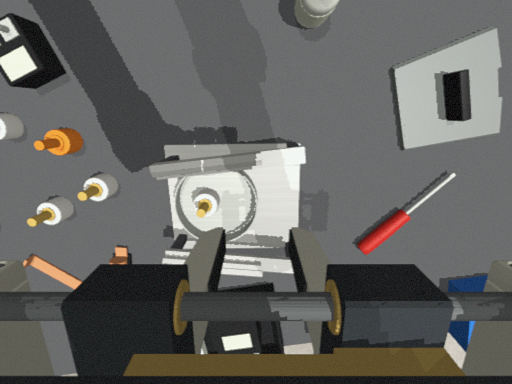

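The wrist view shows the tin centred near (216,205), its standoff at (205,205), and the lid at upper right. I'll zoom in to get the carrier's pose.

Run:
```python
from h import *
im=cv2.imread('pics/w1.png')
a=cv2.resize(im[136:280,150:312],None,fx=4.1,fy=4.1,interpolation=cv2.INTER_CUBIC)
a=cv2.convertScaleAbs(a,alpha=1.0); a=cv2.LUT(a,np.array([int(255*(i/255)**2.0) for i in range(256)],np.uint8)); cv2.imwrite('pics/w1c.png',a); print(a.shape)
```

```text
(590, 664, 3)
```

View pics/w1c.png

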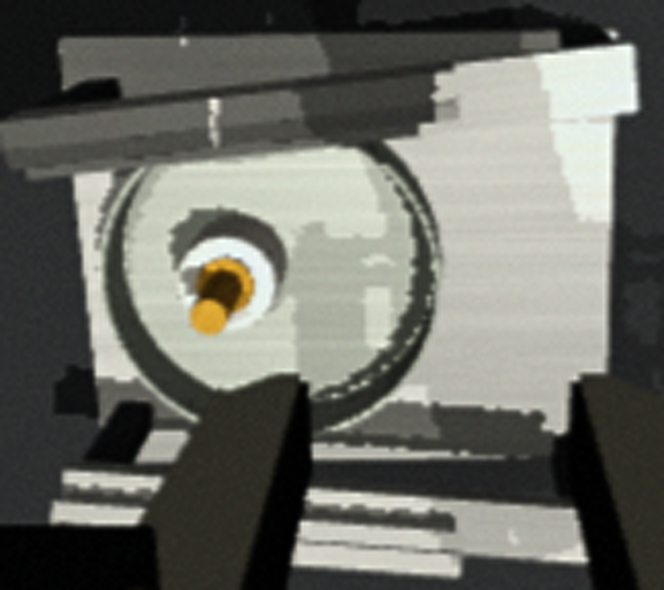

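Run:
```python
from h import *
from scipy.optimize import least_squares
f=lambda p,z:ray('w1',p[0]/4.1+150-.4,p[1]/4.1+136-.4,z)
P=np.array([f(p,.04)[:2] for p in [(101,262),(440,255),(165,400),(130,350),(410,360),(345,425),(120,190),(405,165)]])
s=least_squares(lambda q:np.hypot(*(P-q[:2]).T)-q[2],[.6,0,.068]); print(s.x.round(4),(s.fun*1e3).round(1))
e=[f(p,.008) for p in [(75,190),(95,385),(613,130),(607,370)]]
for a,b in [(0,1),(2,3)]:
    d=e[a]-e[b]; d=-d if d[0]<0 else d; print(e[a].round(4),e[b].round(4),'xaxis deg',np.degrees(np.arctan2(d[1],d[0])))
d=(e[2]+e[3]-e[0]-e[1])[:2];
# stud and lid
hsv=cv2.cvtColor(cv2.imread('pics/w1.png'),cv2.COLOR_BGR2HSV)
print('studtop',f((209,316),.082).round(4))
print('top', ray('t0',262.9,163.8,.082).round(4))
# top-cam tin from t0c
g=lambda p,z:ray('t0',p[0]/3.4+80-.35,p[1]/3.4+110-.35,z)
P=np.array([g(p,.04)[:2] for p in [(527,172),(695,180),(610,101),(545,120),(680,225),(545,235)]])
s=least_squares(lambda q:np.hypot(*(P-q[:2]).T)-q[2],[.6,0,.068]); print(s.x.round(4),(s.fun*1e3).round(1))
for p,q in [((460,60),(430,235)),((430,280),(690,312))]:
    d=g(p,.008)-g(q,.008); print('yaw',np.degrees(np.arctan2(d[1],d[0])))
```

```text
[0.6001 0.0138 0.0679] [-0.5 -0.7  2.3 -1.6 -3.1  1.9 -0.4  2.2]
[ 0.5591 -0.0657  0.008 ] [ 0.6462 -0.0796  0.008 ] xaxis deg -9.020864440956073
[0.5702 0.158  0.008 ] [0.6756 0.1429 0.008 ] xaxis deg -8.14511032055143
studtop [ 0.5977 -0.0028  0.082 ]
top [ 0.5912 -0.0031  0.082 ]
[0.6034 0.0078 0.0693] [-1.8  1.2 -2.6  3.7 -0.4 -0. ]
yaw -8.209568327220214
yaw 83.32116672701123
```

Run:
```python
from h import *
goto(.597,-.003,.170,-.148)
```

```text
1.9 [0.5488 0.0882 0.2985] 
 [[-0.987  0.161 -0.001]
 [ 0.161  0.987  0.001]
 [ 0.001  0.001 -1.   ]] 0.0374729190424954 [-0.5 -0.8 -0.6]
twist -0.013 shift [-61.3 -83.3 128.3]
```

Request:
apply_moves(travel=[[0,0,0],[-30,-40,0],[-31,-39,0],[0,-4,30],[0,0,40],[0,0,40],[0,0,18],[0,0,0],[0,0,0],[0,0,0]], twist=[-0.013,0,0,0,0,0,0,0,0,0])

```text
time: 2.9
position: [0.5986, -0.0047, 0.1725]
orientation: [0.236, 3.129, 0.001]
wrist_force: [0.8, 0.5, 1.1]
finger_gap: 0.0291
finger_force: 0.0
```

```bash
cat >> h.py <<'E'
def brass(name,z,near=None):
    im=cv2.imread(f'pics/{name}.png'); hsv=cv2.cvtColor(im,cv2.COLOR_BGR2HSV)
    m=cv2.inRange(hsv,(12,130,60),(34,255,255)); n,l,s,c=cv2.connectedComponentsWithStats(m)
    for i in range(1,n):
        if s[i,4]>25:
            p=ray(name,*c[i],z); print(s[i].tolist(),c[i].round(1),p.round(4))
E
python3 - <<'E'
from h import *
im=snap('wrist','w2'); st(); brass('w2',.082); cv2.imwrite('pics/w2c.png',cv2.imread('pics/w2.png')[:300])
print(proj('w2',[.597,-.003,.082]))
E
```

```text
2.95 [ 0.5986 -0.0048  0.1725] 
 [[-0.989  0.15   0.004]
 [ 0.151  0.989  0.   ]
 [-0.004  0.001 -1.   ]] 0.029108911070967476 [ 1.  -0.7  0.6]
[2, 70, 78, 40, 2113] [43.7 89.6] [ 0.4735 -0.1712  0.082 ]
[71, 153, 36, 23, 515] [ 89.5 164.9] [ 0.5432 -0.1538  0.082 ]
[247, 178, 20, 25, 357] [256.6 189.3] [ 0.5904 -0.0023  0.082 ]
[0, 189, 38, 26, 538] [ 18.7 201.6] [ 0.5677 -0.2342  0.082 ]
[116, 246, 24, 21, 189] [129.7 256.1] [ 0.6422 -0.144   0.082 ]
[8, 256, 11, 4, 27] [ 12.8 258. ] [ 0.6259 -0.2654  0.082 ]
[22, 261, 53, 32, 323] [ 46.1 279.7] [ 0.6562 -0.2409  0.082 ]
[197, 280, 12, 55, 325] [201.  307.9] [ 0.717  -0.0841  0.082 ]
[306, 280, 12, 55, 341] [312.5 308. ] [0.7359 0.0387 0.082 ]
[97, 348, 342, 28, 7398] [275.8 363.4] [ 0.809  -0.0122  0.082 ]
[256.83791613 195.89077709]
```

View pics/w2.png

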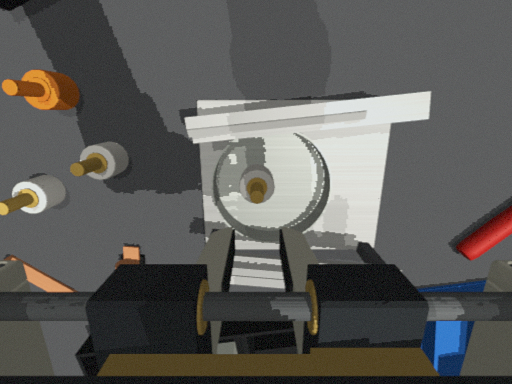

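The stud's top is at about (256.5,196), which matches the estimate, and the tin rim spans about u 213–329. I'll check the tin centre against this view too.

Run:
```python
from h import *
for r in (.066,.068):
    a=np.radians(np.arange(0,360,3)); q=np.array([proj('w2',[.6+r*np.cos(t),.0138+r*np.sin(t),.04]) for t in a]); print(r,q.min(0),q.max(0))
im=cv2.imread('pics/w2.png'); g=cv2.cvtColor(im,cv2.COLOR_BGR2GRAY)
print(g[182,205:225],g[182,318:340]); print(g[200,205:225],g[200,318:340])
goto(.597,-.003,.049)
```

```text
0.066 [212.9710861  124.09896785] [331.21149613 238.44445632]
0.068 [211.17369117 122.12673751] [333.01568936 239.96676025]
[143 144 142 142 146 143 144 129  95  69  72 100 110 110 133 142 137 138
 140 141] [135 140 136 139 152 186 146  79  76  71  68 106 211 227 223 220 221 221
 220 221 223 222]
[193 193 191 193 192 194 193 152 132 116  86  74  74  74  95 118 177 196
 198 208] [199 144  89  78  78  78  77  76  83 134 210 223 212 203 205 206 201 202
 203 202 203 201]
2.95 [ 0.5986 -0.0048  0.1725] 
 [[-0.989  0.15   0.004]
 [ 0.151  0.989  0.   ]
 [-0.004  0.001 -1.   ]] 0.029108911070967476 [ 1.  -0.7  0.6]
twist 0 shift [  2.3   1.5 123.5]
```

Request:
apply_moves(travel=[[2,1.5,30],[0,0,40],[0,0,35],[0,0,15],[0,0,0],[0,0,0]], twist=[0,0,0,0,0,0])

```text
time: 3.55
position: [0.5968, -0.0034, 0.052]
orientation: [0.238, 3.13, 0.0]
wrist_force: [-0.6, 1.0, 0.2]
finger_gap: 0.0289
finger_force: 0.0
```

Request:
apply_moves(travel=[[0,0,0],[0,0,0],[0,0,0],[0,0,0],[0,0,0],[0,0,-3],[0,0,-3],[0,0,0],[0,0,0]], twist=[0,0,0,0,0,0,0,0,0], claw=255, grip_force=25)

```text
time: 4.45
position: [0.5953, -0.0033, 0.0564]
orientation: [-0.238, -3.132, 0.0]
wrist_force: [-0.1, -0.3, -1.7]
finger_gap: 0.0132
finger_force: 25.0
```

Run:
```python
from h import *
goto(.600,.0125,.057,-.148)
```

```text
4.45 [ 0.5953 -0.0033  0.0564] 
 [[-0.989  0.151 -0.001]
 [ 0.151  0.989  0.   ]
 [ 0.001 -0.    -1.   ]] 0.013160869595639077 [-0.1 -0.3 -1.7]
twist -0.004 shift [-2.3 16.3 -0.6]
```

Request:
apply_moves(travel=[[-1,8,0],[-1,8.3,0],[0,0,0],[0,0,3],[0,0,3],[0,0,0],[0,0,0]], twist=[0,0,0,0,0,0,0])

```text
time: 5.15
position: [0.6001, 0.0123, 0.0518]
orientation: [0.239, 3.132, 0.0]
wrist_force: [-1.9, 0.3, 6.9]
finger_gap: 0.0134
finger_force: 25.0
```

Request:
apply_moves(travel=[[0,0,0],[0,0,0],[0,0,0],[0,0,0],[0,0,-40],[0,0,-50],[0,0,-50],[0,0,0],[0,0,0]], twist=[0,0,0,0,0,0,0,0,0], claw=175)

```text
time: 6.05
position: [0.6005, 0.0124, 0.1918]
orientation: [0.238, 3.13, 0.0]
wrist_force: [-0.7, 0.3, -1.5]
finger_gap: 0.0293
finger_force: 0.0
```

Run:
```python
from h import *
st(); im=snap('wrist','w3'); st(); brass('w3',.082)
a=cv2.resize(cv2.imread('pics/w3.png')[100:280,140:420],None,fx=2.8,fy=2.8,interpolation=cv2.INTER_CUBIC); cv2.imwrite('pics/w3c.png',a)
print(proj('w3',[.6,.0125,.082]))
for x,y in [(.542,-.17),(.569,-.259),(.574,-.402),(.426,-.288)]: print(proj('w3',[x,y,.07]))
for r in (.066,.068):
    a=np.radians(np.arange(0,360,3)); q=np.array([proj('w3',[.6+r*np.cos(t),.0125+r*np.sin(t),.04]) for t in a]); print(r,q.min(0),q.max(0))
```

```text
6.05 [0.6005 0.0124 0.1918] 
 [[-0.988  0.151  0.003]
 [ 0.151  0.988  0.   ]
 [-0.003  0.001 -1.   ]] 0.02932825782375439 [-0.7  0.3 -1.5]
6.1 [0.5993 0.0124 0.19  ] 
 [[-0.988  0.151 -0.001]
 [ 0.151  0.989 -0.   ]
 [ 0.001 -0.    -1.   ]] 0.029582156705276905 [-0.2 -0.3 -0.6]
[2, 73, 74, 38, 1911] [42. 92.] [ 0.4736 -0.1702  0.082 ]
[66, 152, 35, 21, 454] [ 84.2 162.6] [ 0.5436 -0.1534  0.082 ]
[248, 176, 18, 23, 309] [256.7 186.1] [0.5943 0.0146 0.082 ]
[0, 186, 36, 23, 470] [ 17.9 197.2] [ 0.5683 -0.2343  0.082 ]
[110, 240, 24, 33, 264] [122.2 256.8] [ 0.6528 -0.1472  0.082 ]
[0, 250, 84, 43, 352] [ 38.7 269.2] [ 0.6536 -0.2457  0.082 ]
[197, 280, 12, 55, 334] [201.  307.6] [ 0.7332 -0.0741  0.082 ]
[306, 280, 12, 55, 326] [312.4 307.3] [0.753  0.0577 0.082 ]
[97, 348, 341, 28, 7391] [275.5 363.4] [0.8323 0.0026 0.082 ]
[255.54951485 191.63194066]
[ 75.37007896 161.29449545]
[  5.74254241 197.7162563 ]
[-113.35556886  220.31987195]
[-86.62662859  59.87521458]
0.066 [199.92289733 124.1442629 ] [311.39150352 232.35959517]
0.068 [198.22725102 122.2923704 ] [313.08462821 233.81160635]
```

View pics/w3c.png

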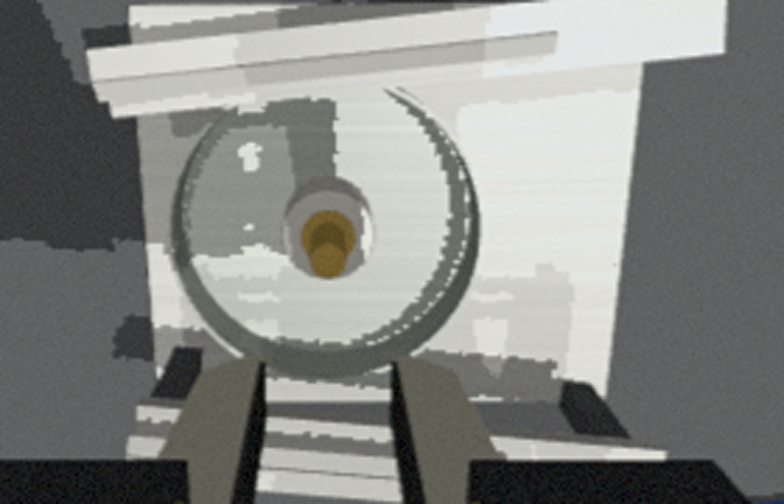

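The first standoff stands in the tin's centre within about 1 mm: stud top at (257,193), tin centre at about (256.4,193). Next I'll hover over the nearest bench standoff.

Request:
apply_moves(travel=[[6,-38,0],[6,-38,0],[6,-38,0],[6,-38,0],[5,-36,20],[0,0,0],[0,0,0],[0,0,0]], twist=[0,0,0,0,0,0,0,0])

```text
time: 6.9
position: [0.5429, -0.1672, 0.1695]
orientation: [-0.235, -3.131, -0.003]
wrist_force: [0.0, -0.4, -0.4]
finger_gap: 0.0289
finger_force: 0.0
```

```bash
cat >> h.py <<'E'
def studs(name,ztop):
    """all brass studs seen near vertical under the camera; bias-corrected to the TCP frame"""
    im=cv2.imread(f'pics/{name}.png'); hsv=cv2.cvtColor(im,cv2.COLOR_BGR2HSV); d=np.load(f'pics/{name}.npz')
    m=cv2.inRange(hsv,(14,130,60),(34,255,255)); m[240:]=0
    n,l,s,c=cv2.connectedComponentsWithStats(m); out=[]
    for i in range(1,n):
        if s[i,4]<120: continue
        x,y,w,h,a=s[i]; dep=(-d['R'].T@d['t'])[2]-ztop; r=7e-3*276/dep
        p=ray(name,x+w/2-.5,y+h-.5-r,ztop)-[.0012,.0014,0]; out.append(p); print(s[i].tolist(),round(r,1),p.round(4))
    return out
def look(name,tgt=None,ztop=.072,z=.042,yaw=-.148):
    snap('wrist',name); P=studs(name,ztop); o=env.get_obs()
    p=min(P,key=lambda q:np.hypot(*(q-o['position'])[:2])); print('nearest',p.round(4)); goto(p[0],p[1],z,yaw)
E
python3 - <<'E'
from h import *
studs('w3',.082); look('w4')
E
```

```text
[2, 73, 72, 38, 1206] 7.0 [ 0.4814 -0.1796  0.082 ]
[66, 152, 35, 21, 454] 7.0 [ 0.5451 -0.1571  0.082 ]
[248, 176, 18, 23, 309] 7.0 [0.5988 0.0121 0.082 ]
[0, 186, 36, 23, 470] 7.0 [ 0.5715 -0.238   0.082 ]
[88, 86, 37, 22, 597] 7.3 [ 0.4319 -0.2882  0.072 ]
[187, 102, 40, 39, 1083] 7.3 [ 0.474  -0.2045  0.072 ]
[241, 182, 18, 25, 333] 7.3 [ 0.544  -0.1749  0.072 ]
[413, 207, 37, 28, 505] 7.3 [0.6023 0.0063 0.072 ]
[162, 216, 24, 24, 362] 7.3 [ 0.5678 -0.2588  0.072 ]
nearest [ 0.544  -0.1749  0.072 ]
6.95 [ 0.5433 -0.167   0.17  ] 
 [[-0.989  0.148 -0.001]
 [ 0.148  0.989  0.001]
 [ 0.001  0.001 -1.   ]] 0.029093713751443647 [ 0.4 -0.5  0.6]
twist -0.001 shift [ -2.   -7.9 127.9]
```

Request:
apply_moves(travel=[[-2,-8,0],[0,0,40],[0,0,45],[0,0,35],[0,0,8],[0,0,0],[0,0,0]], twist=[0,0,0,0,0,0,0])

```text
time: 7.65
position: [0.5452, -0.1777, 0.0443]
orientation: [0.237, 3.129, -0.001]
wrist_force: [0.8, 0.1, -0.0]
finger_gap: 0.0295
finger_force: 0.0
```

Request:
apply_moves(travel=[[0,0,0],[0,0,0],[0,0,0],[0,0,0],[0,0,-20],[0,0,-40],[0,0,-40],[0,0,-40],[0,0,0]], twist=[0,0,0,0,0,0,0,0,0], claw=255, grip_force=25)

```text
time: 8.55
position: [0.5471, -0.1787, 0.1884]
orientation: [0.238, 3.121, -0.004]
wrist_force: [0.8, 0.3, -1.0]
finger_gap: 0.0131
finger_force: 25.0
```

Run:
```python
from h import *
goto(.5937,-.030,.055,-.148)
```

```text
8.55 [ 0.5471 -0.1787  0.1884] 
 [[-0.988  0.151  0.011]
 [ 0.151  0.988 -0.004]
 [-0.012 -0.002 -1.   ]] 0.013107019646169341 [ 0.8  0.3 -1. ]
twist -0.004 shift [-22.6 154.2 133.3]
```

Request:
apply_moves(travel=[[-6,38,0],[-6,38,0],[-6,38,0],[-5,38,0],[0,2,30],[0,0,0],[0,0,0],[0,0,0]], twist=[0,0,0,0,0,0,0,0])

```text
time: 9.35
position: [0.5898, -0.0305, 0.1532]
orientation: [0.242, 3.132, -0.002]
wrist_force: [0.0, -0.2, -0.8]
finger_gap: 0.0133
finger_force: 25.0
```

Run:
```python
from h import *
goto(.5937,-.030,.055,-.148)
```

```text
9.35 [ 0.5898 -0.0305  0.1532] 
 [[-0.988  0.154  0.   ]
 [ 0.154  0.988 -0.001]
 [-0.001 -0.001 -1.   ]] 0.013346828482560663 [ 0.  -0.2 -0.8]
twist -0.007 shift [-3.8  1.2 98.2]
```

Request:
apply_moves(travel=[[-3.5,1,0],[0,0,30],[0,0,35],[0,0,25],[0,0,5],[0,0,0],[0,0,0]], twist=[-0.005,0,0,0,0,0,0])

```text
time: 10.05
position: [0.5949, -0.0285, 0.0593]
orientation: [0.231, 3.13, -0.0]
wrist_force: [-0.3, 0.0, 0.0]
finger_gap: 0.0135
finger_force: 25.0
```

Run:
```python
from h import *
goto(.5937,-.030,.053,-.148)
```

```text
10.05 [ 0.5949 -0.0285  0.0593] 
 [[-0.989  0.147  0.003]
 [ 0.147  0.989 -0.   ]
 [-0.003  0.    -1.   ]] 0.013492974098064171 [-0.3  0.   0. ]
twist 0.001 shift [ 0.9 -1.7  6.3]
```

Request:
apply_moves(travel=[[0.5,-1,3],[0,0,3],[0,0,0],[0,0,0]], twist=[0,0,0,0])

```text
time: 10.45
position: [0.5938, -0.0292, 0.0537]
orientation: [0.23, 3.13, -0.0]
wrist_force: [-1.1, -0.2, 5.2]
finger_gap: 0.0136
finger_force: 25.0
```

Request:
apply_moves(travel=[[0,0,0],[0,0,0],[0,0,0],[0,0,0],[0,0,-40],[0,0,-50],[0,0,-40],[0,0,0],[0,0,0],[0,0,0]], twist=[0,0,0,0,0,0,0,0,0,0], claw=175)

```text
time: 11.45
position: [0.5914, -0.0288, 0.1801]
orientation: [-0.23, -3.13, 0.0]
wrist_force: [-0.2, -0.3, 0.9]
finger_gap: 0.0294
finger_force: 0.0
```

Run:
```python
from h import *
snap('wrist','w5'); studs('w5',.082); goto(.568,-.259,.17,-.148)
```

```text
[38, 75, 57, 38, 832] 7.3 [ 0.4794 -0.1881  0.082 ]
[248, 181, 19, 24, 335] 7.3 [ 0.5916 -0.0289  0.082 ]
[285, 182, 20, 24, 337] 7.3 [0.5982 0.0082 0.082 ]
[26, 191, 39, 24, 515] 7.3 [ 0.5707 -0.2431  0.082 ]
11.5 [ 0.5913 -0.0288  0.1797] 
 [[-0.989  0.146 -0.004]
 [ 0.146  0.989  0.   ]
 [ 0.004 -0.001 -1.   ]] 0.029291292694642944 [ 0.5 -0.4 -0.2]
twist 0.001 shift [ -10.9 -231.1    9.8]
```

Request:
apply_moves(travel=[[-2,-45,0],[-2,-45,0],[-2,-45,0],[-2,-45,0],[-2,-45,0],[-1,-6,10],[0,0,0],[0,0,0],[0,0,0]], twist=[0,0,0,0,0,0,0,0,0])

```text
time: 12.4
position: [0.5706, -0.2561, 0.1712]
orientation: [-0.224, -3.133, -0.003]
wrist_force: [-0.0, -0.4, -0.2]
finger_gap: 0.0292
finger_force: 0.0
```

Run:
```python
from h import *
look('w6')
```

```text
[0, 5, 44, 95, 2122] 7.3 [ 0.443  -0.4518  0.072 ]
[180, 41, 25, 24, 310] 7.3 [ 0.4368 -0.294   0.072 ]
[267, 60, 39, 41, 1229] 7.3 [ 0.4777 -0.2162  0.072 ]
[456, 172, 56, 25, 797] 7.3 [ 0.5956 -0.0307  0.072 ]
[239, 182, 18, 24, 327] 7.3 [ 0.5712 -0.2658  0.072 ]
[104, 203, 30, 26, 414] 7.3 [ 0.5767 -0.4016  0.072 ]
nearest [ 0.5712 -0.2658  0.072 ]
12.45 [ 0.5707 -0.2564  0.1716] 
 [[-0.99   0.142  0.   ]
 [ 0.142  0.99   0.001]
 [ 0.     0.001 -1.   ]] 0.02903578861571399 [0.3 0.2 0. ]
twist 0.005 shift [ -1.9  -9.4 129.6]
```

Request:
apply_moves(travel=[[-2,-9,0],[0,0,40],[0,0,45],[0,0,35],[0,0,8],[0,0,0],[0,0,0]], twist=[0.005,0,0,0,0,0,0])

```text
time: 13.15
position: [0.572, -0.2691, 0.0456]
orientation: [0.238, 3.129, -0.002]
wrist_force: [0.4, -0.8, 0.5]
finger_gap: 0.0286
finger_force: 0.0
```

Request:
apply_moves(travel=[[0,0,0],[0,0,0],[0,0,0],[0,0,0],[0,0,-20],[0,0,-40],[0,0,-40],[0,0,-40],[0,0,0]], twist=[0,0,0,0,0,0,0,0,0], claw=255, grip_force=25)

```text
time: 14.05
position: [0.5737, -0.2703, 0.19]
orientation: [0.238, 3.121, -0.008]
wrist_force: [0.1, -0.3, -1.2]
finger_gap: 0.0136
finger_force: 25.0
```

Run:
```python
from h import *
goto(.640,.0283,.055,-.148)
```

```text
14.05 [ 0.5737 -0.2703  0.19  ] 
 [[-0.988  0.151  0.011]
 [ 0.151  0.988 -0.006]
 [-0.012 -0.004 -1.   ]] 0.013616247573225514 [ 0.1 -0.3 -1.2]
twist -0.004 shift [-19.9 305.6 134.1]
```

Request:
apply_moves(travel=[[-3,45,0],[-3,45,0],[-3,45,0],[-3,45,0],[-3,45,0],[-3,45,0],[-2,36,0],[0,0,28],[0,0,0],[0,0,0]], twist=[0,0,0,0,0,0,0,0,0,0])

```text
time: 15.05
position: [0.6354, 0.0296, 0.1545]
orientation: [-0.24, -3.129, 0.003]
wrist_force: [0.9, 0.8, -0.8]
finger_gap: 0.0135
finger_force: 25.0
```

Run:
```python
from h import *
goto(.640,.0283,.055,-.148)
```

```text
15.05 [0.6354 0.0296 0.1545] 
 [[-0.988  0.153 -0.003]
 [ 0.153  0.988 -0.002]
 [ 0.003 -0.002 -1.   ]] 0.013513464243259653 [ 0.9  0.8 -0.8]
twist -0.005 shift [-5.1 -0.4 99.5]
```

Request:
apply_moves(travel=[[-4.5,-0.5,0],[0,0,30],[0,0,35],[0,0,25],[0,0,5],[0,0,0],[0,0,0]], twist=[-0.004,0,0,0,0,0,0])

```text
time: 15.75
position: [0.6426, 0.0294, 0.0626]
orientation: [0.233, 3.129, 0.0]
wrist_force: [0.5, 0.3, -0.7]
finger_gap: 0.0135
finger_force: 25.0
```

Run:
```python
from h import *
goto(.640,.0283,.0555,-.148)
```

```text
15.75 [0.6426 0.0294 0.0626] 
 [[-0.989  0.148  0.004]
 [ 0.148  0.989 -0.   ]
 [-0.004  0.001 -1.   ]] 0.013536908102139988 [ 0.5  0.3 -0.7]
twist -0.001 shift [ 2.4 -1.4  7.1]
```

Request:
apply_moves(travel=[[1.5,-1,3],[0,0,4],[0,0,0],[0,0,0]], twist=[0,0,0,0])

```text
time: 16.15
position: [0.64, 0.0292, 0.0546]
orientation: [0.232, 3.131, 0.0]
wrist_force: [0.0, 0.3, 3.5]
finger_gap: 0.0137
finger_force: 25.0
```

Request:
apply_moves(travel=[[0,0,0],[0,0,0],[0,0,0],[0,0,0],[0,0,-40],[0,0,-50],[0,0,-40],[0,0,0]], twist=[0,0,0,0,0,0,0,0], claw=175)

```text
time: 16.95
position: [0.6434, 0.0292, 0.1906]
orientation: [0.231, 3.119, 0.003]
wrist_force: [0.5, -0.6, -0.5]
finger_gap: 0.0293
finger_force: 0.0
```

Request:
apply_moves(travel=[[0,-48,0],[0,-48,0],[0,-48,0],[0,-48,0],[0,-48,0],[0,-48,0],[0,-48,0],[0,-48,0],[3,-48,0]], twist=[0,0,0,0,0,0,0,0,0])

```text
time: 17.85
position: [0.5721, -0.399, 0.1826]
orientation: [-0.231, -3.132, -0.002]
wrist_force: [-0.2, -0.6, 0.4]
finger_gap: 0.0295
finger_force: 0.0
```

Request:
apply_moves(travel=[[0,-4,10],[0,0,0],[0,0,0],[0,0,0]], twist=[0,0,0,0])

```text
time: 18.25
position: [0.5736, -0.3987, 0.1737]
orientation: [0.226, 3.133, 0.003]
wrist_force: [0.1, 0.5, 0.0]
finger_gap: 0.0293
finger_force: 0.0
```

Run:
```python
from h import *
look('w7')
```

```text
[6, 0, 165, 117, 3319] 7.2 [ 0.4684 -0.5412  0.072 ]
[328, 13, 23, 21, 275] 7.2 [ 0.4339 -0.3077  0.072 ]
[394, 34, 67, 46, 1799] 7.2 [ 0.4814 -0.2319  0.072 ]
[238, 183, 17, 22, 288] 7.2 [ 0.5739 -0.41    0.072 ]
nearest [ 0.5739 -0.41    0.072 ]
18.3 [ 0.5736 -0.3991  0.174 ] 
 [[-0.99   0.144  0.001]
 [ 0.144  0.99   0.001]
 [-0.001  0.001 -1.   ]] 0.029153059202999352 [ 0.   0.9 -0.7]
twist 0.004 shift [ -1.8 -10.9 132. ]
```

Request:
apply_moves(travel=[[-2,-10.5,0],[0,0,40],[0,0,45],[0,0,35],[0,0,10],[0,0,0],[0,0,0]], twist=[0.004,0,0,0,0,0,0])

```text
time: 19.0
position: [0.5739, -0.4134, 0.0458]
orientation: [0.238, 3.129, -0.004]
wrist_force: [-0.5, 0.6, 0.3]
finger_gap: 0.0293
finger_force: 0.0
```

Request:
apply_moves(travel=[[0,0,0],[0,0,0],[0,0,0],[0,0,0],[0,0,-20],[0,0,-40],[0,0,-40],[0,0,-40],[0,0,0]], twist=[0,0,0,0,0,0,0,0,0], claw=255, grip_force=25)

```text
time: 19.9
position: [0.5754, -0.4149, 0.191]
orientation: [0.238, 3.121, -0.012]
wrist_force: [1.0, -0.5, -0.1]
finger_gap: 0.0135
finger_force: 25.0
```

Run:
```python
from h import *
goto(.5664,.0393,.055,-.148)
```

```text
19.9 [ 0.5754 -0.4149  0.191 ] 
 [[-0.988  0.151  0.011]
 [ 0.151  0.988 -0.008]
 [-0.012 -0.007 -1.   ]] 0.013514039987852272 [ 1.  -0.5 -0.1]
twist -0.004 shift [ 77.5 448.8 132.1]
```

Request:
apply_moves(travel=[[7.5,45,0],[7.5,45,0],[7.5,45,0],[7.5,45,0],[7.5,45,0],[7.5,45,0],[7.5,45,0],[7.5,45,0],[7.5,45,0],[8,42,0]], twist=[0,0,0,0,0,0,0,0,0,0])

```text
time: 20.9
position: [0.5644, 0.0432, 0.1827]
orientation: [-0.237, -3.131, 0.0]
wrist_force: [0.2, 1.1, -1.3]
finger_gap: 0.0135
finger_force: 25.0
```

Request:
apply_moves(travel=[[0,0,28],[0,0,0],[0,0,0],[0,0,0]], twist=[0,0,0,0])

```text
time: 21.3
position: [0.5659, 0.039, 0.1562]
orientation: [0.243, 3.131, -0.002]
wrist_force: [-1.1, 1.1, -1.3]
finger_gap: 0.0132
finger_force: 25.0
```

Run:
```python
from h import *
goto(.5664,.0393,.055,-.148)
```

```text
21.3 [0.5659 0.039  0.1562] 
 [[-0.988  0.154  0.001]
 [ 0.154  0.988 -0.001]
 [-0.001 -0.001 -1.   ]] 0.01319343385079793 [-1.1  1.1 -1.3]
twist -0.007 shift [ -0.3   0.5 101.2]
```

Request:
apply_moves(travel=[[0,0.5,0],[0,0,30],[0,0,35],[0,0,25],[0,0,5],[0,0,0],[0,0,0]], twist=[-0.005,0,0,0,0,0,0])

```text
time: 22.0
position: [0.5669, 0.0413, 0.0622]
orientation: [0.231, 3.13, 0.001]
wrist_force: [0.1, 0.4, -1.3]
finger_gap: 0.0138
finger_force: 25.0
```

Run:
```python
from h import *
goto(.5664,.0393,.0555,-.148)
```

```text
22.0 [0.5669 0.0413 0.0622] 
 [[-0.989  0.147  0.003]
 [ 0.147  0.989  0.   ]
 [-0.003  0.001 -1.   ]] 0.013775698294251418 [ 0.1  0.4 -1.3]
twist 0.001 shift [ 0.2 -2.1  6.7]
```

Request:
apply_moves(travel=[[0,-1.5,3],[0,0,4],[0,0,0],[0,0,0]], twist=[0,0,0,0])

```text
time: 22.4
position: [0.5664, 0.04, 0.0549]
orientation: [0.23, 3.131, 0.0]
wrist_force: [-0.7, 0.5, 5.9]
finger_gap: 0.0135
finger_force: 25.0
```

Request:
apply_moves(travel=[[0,0,0],[0,0,0],[0,0,0],[0,0,0],[0,0,-40],[0,0,-50],[0,0,-40],[0,0,0]], twist=[0,0,0,0,0,0,0,0], claw=175)

```text
time: 23.2
position: [0.5693, 0.0402, 0.1896]
orientation: [0.23, 3.121, 0.003]
wrist_force: [1.6, 0.2, 0.5]
finger_gap: 0.0292
finger_force: 0.0
```

Request:
apply_moves(travel=[[11,-43.5,0],[11,-43.5,0],[11,-43.5,0],[11,-43.5,0],[11,-43.5,0],[11,-43.5,0],[11,-43.5,0],[11,-43.5,10],[0,0,0],[0,0,0]], twist=[0,0,0,0,0,0,0,0,0,0])

```text
time: 24.2
position: [0.4261, -0.2918, 0.1726]
orientation: [-0.235, -3.131, -0.002]
wrist_force: [0.8, 0.3, 0.3]
finger_gap: 0.0291
finger_force: 0.0
```

Run:
```python
from h import *
look('w8')
```

```text
[0, 128, 115, 112, 3383] 7.3 [ 0.4339 -0.5058  0.072 ]
[243, 179, 19, 24, 317] 7.3 [ 0.4245 -0.2966  0.072 ]
[310, 185, 38, 40, 951] 7.3 [ 0.4599 -0.222   0.072 ]
[0, 222, 20, 18, 157] 7.3 [ 0.4264 -0.5551  0.072 ]
nearest [ 0.4245 -0.2966  0.072 ]
24.25 [ 0.4273 -0.2903  0.1729] 
 [[-0.989  0.146 -0.001]
 [ 0.146  0.989  0.002]
 [ 0.001  0.002 -1.   ]] 0.02922935712020775 [ 0.9  0.6 -0.5]
twist 0.001 shift [  1.7  -6.9 130.9]
```

Request:
apply_moves(travel=[[1.5,-7,0],[0,0,40],[0,0,45],[0,0,35],[0,0,9],[0,0,0],[0,0,0]], twist=[0,0,0,0,0,0,0])

```text
time: 24.95
position: [0.4262, -0.2983, 0.046]
orientation: [0.228, 3.131, -0.002]
wrist_force: [-0.4, 0.6, 0.0]
finger_gap: 0.029
finger_force: 0.0
```

Request:
apply_moves(travel=[[0,0,0],[0,0,0],[0,0,0],[0,0,0],[0,0,-20],[0,0,-40],[0,0,-40],[0,0,-40],[0,0,0]], twist=[0,0,0,0,0,0,0,0,0], claw=255, grip_force=25)

```text
time: 25.85
position: [0.4276, -0.3003, 0.1898]
orientation: [0.23, 3.123, -0.009]
wrist_force: [0.5, -0.1, -1.1]
finger_gap: 0.0134
finger_force: 25.0
```

Run:
```python
from h import *
goto(.6063,.055,.055,-.148)
```

```text
25.85 [ 0.4276 -0.3003  0.1898] 
 [[-0.989  0.147  0.01 ]
 [ 0.147  0.989 -0.007]
 [-0.011 -0.005 -1.   ]] 0.013443665764792565 [ 0.5 -0.1 -1.1]
twist 0.001 shift [-123.   378.5  134.2]
```

Request:
apply_moves(travel=[[-13.5,42,0],[-13.5,42,0],[-13.5,42,0],[-13.5,42,0],[-13.5,42,0],[-13.5,42,0],[-13.5,42,0],[-13.5,42,0],[-14,42,0]], twist=[0,0,0,0,0,0,0,0,0])

```text
time: 26.75
position: [0.6003, 0.0596, 0.1831]
orientation: [-0.23, -3.13, 0.001]
wrist_force: [0.4, -0.4, -1.1]
finger_gap: 0.0138
finger_force: 25.0
```

Request:
apply_moves(travel=[[0,0,28],[0,0,0],[0,0,0],[0,0,0]], twist=[0,0,0,0])

```text
time: 27.15
position: [0.6009, 0.056, 0.1572]
orientation: [0.235, 3.132, -0.002]
wrist_force: [0.5, 0.4, -0.8]
finger_gap: 0.0137
finger_force: 25.0
```

Run:
```python
from h import *
goto(.6063,.055,.0555,-.148)
```

```text
27.15 [0.6009 0.056  0.1572] 
 [[-0.989  0.149  0.   ]
 [ 0.149  0.989 -0.001]
 [-0.001 -0.001 -1.   ]] 0.013656083504722954 [ 0.5  0.4 -0.8]
twist -0.002 shift [-5.500e+00 -1.000e-01  1.017e+02]
```

Request:
apply_moves(travel=[[-4.5,0,0],[0,0,30],[0,0,35],[0,0,25],[0,0,5],[0,0,0],[0,0,0]], twist=[0,0,0,0,0,0,0])

```text
time: 27.85
position: [0.6066, 0.057, 0.0633]
orientation: [0.231, 3.13, 0.0]
wrist_force: [0.1, 0.2, -1.7]
finger_gap: 0.0135
finger_force: 25.0
```

Run:
```python
from h import *
goto(.6063,.055,.0555,-.148)
```

```text
27.85 [0.6066 0.057  0.0633] 
 [[-0.989  0.147  0.003]
 [ 0.147  0.989  0.   ]
 [-0.003  0.001 -1.   ]] 0.013482982777270735 [ 0.1  0.2 -1.7]
twist 0.001 shift [ 0.1 -2.1  7.8]
```

Request:
apply_moves(travel=[[0,-1.5,3],[0,0,4],[0,0,0.5],[0,0,0]], twist=[0,0,0,0])

```text
time: 28.25
position: [0.6061, 0.0559, 0.0554]
orientation: [0.23, 3.131, 0.0]
wrist_force: [-0.6, 0.1, 5.5]
finger_gap: 0.013
finger_force: 25.0
```

Request:
apply_moves(travel=[[0,0,0],[0,0,0],[0,0,0],[0,0,0],[0,0,-40],[0,0,-50],[0,0,-50],[0,-30,0],[0,0,0],[0,0,0]], twist=[0,0,0,0,0,0,0,0,0,0], claw=175)

```text
time: 29.25
position: [0.6, 0.0255, 0.1937]
orientation: [-0.234, -3.131, 0.0]
wrist_force: [0.0, 0.6, -0.1]
finger_gap: 0.0292
finger_force: 0.0
```

Run:
```python
from h import *
snap('wrist','w9'); snap('top','t9'); st()
a=cv2.resize(cv2.imread('pics/w9.png')[100:260,140:400],None,fx=3,fy=3,interpolation=cv2.INTER_CUBIC)
t=cv2.imread('pics/t9.png'); b=cv2.resize(t[150:250,60:320],None,fx=3,fy=1.05*1) if 0 else None
cv2.imwrite('pics/w9c.png',a)
```

```text
29.35 [0.5999 0.0274 0.193 ] 
 [[-0.989  0.145 -0.003]
 [ 0.145  0.989  0.001]
 [ 0.003  0.    -1.   ]] 0.029049148663939976 [-0.5  1.  -0.5]
```

View pics/w9c.png

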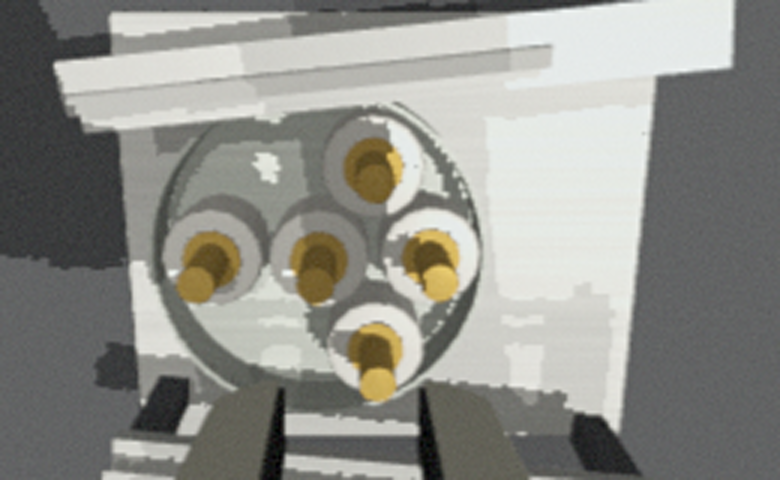

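View pics/t9.png

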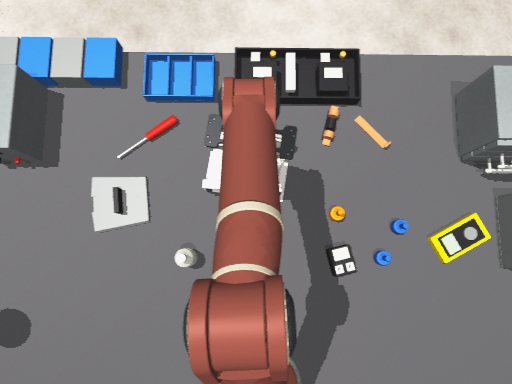

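All five stand upright in the honeycomb: the centre at crop (320,265) and four around it, with no white standoffs left on the bench. Next is the lid, unmoved at about (120,203).

Run:
```python
from h import *
print(ray('t9',118,200.5,.05)); goto(.483,.40,.25,.09)
```

```text
[0.49344163 0.38932997 0.05      ]
29.35 [0.5999 0.0274 0.193 ] 
 [[-0.989  0.145 -0.003]
 [ 0.145  0.989  0.001]
 [ 0.003  0.    -1.   ]] 0.029049148663939976 [-0.5  1.  -0.5]
twist -0.236 shift [ 83.1 381.7 -56.4]
```

Request:
apply_moves(travel=[[0,0,-40],[0,0,-15],[9,46,0],[9,46,0],[9,46,0],[9,46,0],[9,46,0],[9,46,0],[10,47,0],[10,47,0]], twist=[-0.12,-0.116,0,0,0,0,0,0,0,0], claw=130)

```text
time: 30.35
position: [0.4921, 0.3909, 0.2479]
orientation: [0.143, -3.136, 0.001]
wrist_force: [-0.1, 0.1, -0.2]
finger_gap: 0.0457
finger_force: 0.0
```

Request:
apply_moves(travel=[[0,0,0],[0,0,0],[0,0,0]], twist=[0,0,0])

```text
time: 30.65
position: [0.4944, 0.3869, 0.2483]
orientation: [0.138, -3.138, 0.004]
wrist_force: [0.1, -0.1, 0.1]
finger_gap: 0.0459
finger_force: 0.0
```

Run:
```python
from h import *
snap('wrist','w10'); st()
a=cv2.resize(cv2.imread('pics/w10.png')[60:290,110:420],None,fx=2.5,fy=2.5,interpolation=cv2.INTER_CUBIC); cv2.imwrite('pics/w10c.png',a)
```

```text
30.7 [0.4948 0.3864 0.2486] 
 [[-0.996 -0.087 -0.   ]
 [-0.087  0.996 -0.002]
 [ 0.    -0.002 -1.   ]] 0.04526510025478055 [-0.3  0.   0.4]
```

View pics/w10c.png

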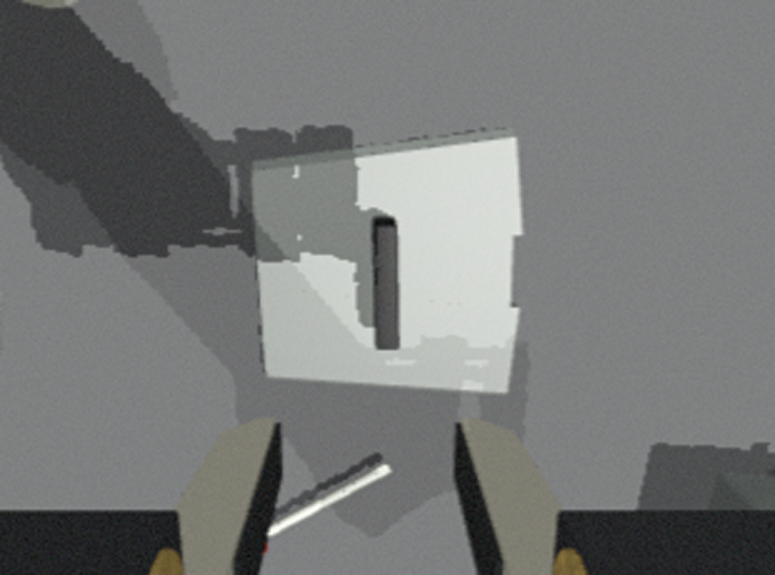

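The handle's top face runs from crop (385.5,227) to (387.5,349), nearly in line with the tool.

Run:
```python
from h import *
f=lambda x,y,z:ray('w10',x/2.5+110-.3,y/2.5+60-.3,z)
a,b=f(385.5,227,.05),f(387.5,349,.05); print(a,b,np.linalg.norm(a-b)); d=b-a
ψ=np.arctan2(d[1],d[0]); print('yaw',ψ)
# plate ends top z .012
n0,n1,w0,w1=[f(*p,.012) for p in [(254,165),(268,376),(518,138),(508,391)]]
d=((w0+w1)-(n0+n1)); print('yaw2',np.arctan2(-d[0],d[1]),np.linalg.norm(n0-n1),np.linalg.norm(w0-w1))
for p,q in ((n0,n1),(w0,w1)): print(np.arctan2(*(q-p)[[1,0]]))
c=(a+b)/2-[.0012,.0014,0]; goto(c[0],c[1],.018,ψ)
```

```text
[0.46275781 0.39434366 0.05      ] [0.52985891 0.40188124 0.05      ] 0.06752313031643613
yaw 0.11186262543297723
yaw2 0.10409693233444835 0.12724146744040446 0.15181583612854507
0.1077488771856165
0.11067851677967909
30.7 [0.4948 0.3864 0.2486] 
 [[-0.996 -0.087 -0.   ]
 [-0.087  0.996 -0.002]
 [ 0.    -0.002 -1.   ]] 0.04526510025478055 [-0.3  0.   0.4]
twist -0.025 shift [ -1.6  10.7 230.6]
```

Request:
apply_moves(travel=[[-1.5,10,0],[0,0,45],[0,0,45],[0,0,45],[0,0,45],[0,0,35],[0,0,8],[0,0,0],[0,0,0]], twist=[-0.023,0,0,0,0,0,0,0,0])

```text
time: 31.6
position: [0.4961, 0.3993, 0.0281]
orientation: [-0.175, 3.134, 0.004]
wrist_force: [-0.5, -0.0, 0.8]
finger_gap: 0.0456
finger_force: 0.0
```

Run:
```python
from h import *
goto(.4951,.3967,.019,.11)
```

```text
31.6 [0.4961 0.3993 0.0281] 
 [[-0.994 -0.112  0.003]
 [-0.112  0.994  0.003]
 [-0.003  0.002 -1.   ]] 0.04557464967246512 [-0.5 -0.   0.8]
twist 0.002 shift [ 1.3 -2.5  9.1]
```

Request:
apply_moves(travel=[[1,-2,5],[0,0,3],[0,0,0],[0,0,0]], twist=[0,0,0,0])

```text
time: 32.0
position: [0.4939, 0.3964, 0.0186]
orientation: [-0.176, 3.136, 0.001]
wrist_force: [-0.1, 0.1, 0.7]
finger_gap: 0.0454
finger_force: 0.0
```

Request:
apply_moves(travel=[[0,0,0],[0,0,0],[0,0,0],[0,0,0],[0,0,0],[0,0,-15],[0,0,-35],[0,0,-40],[0,0,-40],[0,0,-25]], twist=[0,0,0,0,0,0,0,0,0,0], claw=255, grip_force=55)

```text
time: 33.0
position: [0.4944, 0.3966, 0.1769]
orientation: [-0.176, 3.134, 0.004]
wrist_force: [0.3, 0.1, -3.3]
finger_gap: 0.0134
finger_force: 55.0
```

Run:
```python
from h import *
# target: way y=+105 mm
c=np.array([.600,.0125]); y=np.array([np.sin(.148),np.cos(.148)]); p=c+.105*y; print(p); goto(p[0],p[1],.17,-.148)
```

```text
[0.61548333 0.11635214]
33.0 [0.4944 0.3966 0.1769] 
 [[-0.994 -0.112  0.003]
 [-0.112  0.994  0.002]
 [-0.003  0.002 -1.   ]] 0.013419263666677183 [ 0.3  0.1 -3.3]
twist 0.26 shift [-161.  -259.3    6.6]
```

Request:
apply_moves(travel=[[0,0,0],[0,0,0],[0,0,0],[-23,-37,0],[-23,-37,0],[-23,-37,0],[-23,-37,0],[-23,-37,0],[-23,-37,0],[-23,-37,0]], twist=[0.09,0.09,0.08,0,0,0,0,0,0,0])

```text
time: 34.0
position: [0.6145, 0.1145, 0.1734]
orientation: [-0.232, -3.132, 0.0]
wrist_force: [0.5, -1.1, -3.9]
finger_gap: 0.0133
finger_force: 55.0
```

Request:
apply_moves(travel=[[0,0,0],[0,0,0],[0,0,0],[0,0,0]], twist=[0,0,0,0])

```text
time: 34.4
position: [0.614, 0.1185, 0.1731]
orientation: [-0.227, -3.132, -0.002]
wrist_force: [0.0, 0.1, -3.0]
finger_gap: 0.0133
finger_force: 55.0
```

Run:
```python
from h import *
snap('wrist','w11'); snap('scene','s11'); goto(.6155,.1164,.11,-.148)
a=cv2.resize(cv2.imread('pics/w11.png')[60:270,60:460],None,fx=1.95,fy=1.95,interpolation=cv2.INTER_CUBIC); 
b=cv2.resize(cv2.imread('pics/s11.png')[130:270,190:420],(0,0),fx=3.4,fy=3.4,interpolation=cv2.INTER_CUBIC)[:,:780]
cv2.imwrite('pics/w11c.png',a); cv2.imwrite('pics/s11c.png',b)
```

```text
34.5 [0.6143 0.118  0.1732] 
 [[-0.99   0.145 -0.001]
 [ 0.145  0.99   0.001]
 [ 0.001  0.    -1.   ]] 0.013309334674746804 [-0.1 -0.7 -3.7]
twist 0.003 shift [-1.5 -1.4 63.2]
```

View pics/w11c.png

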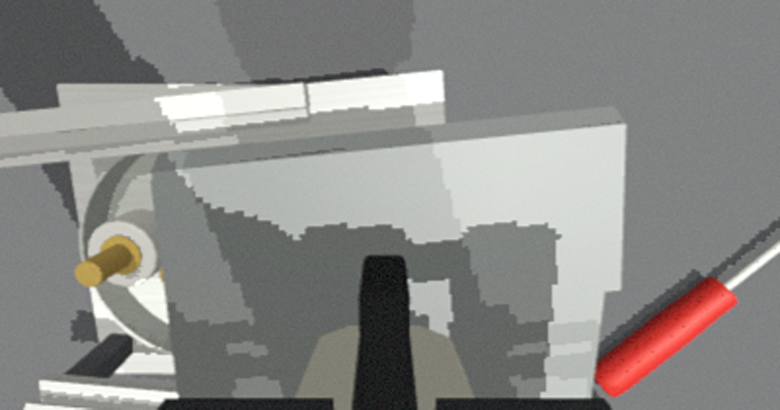

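Request:
apply_moves(travel=[[-1.5,-1.5,0],[0,0,25],[0,0,20],[0,0,10],[0,0,4],[0,0,0],[0,0,0],[0,0,0]], twist=[0.002,0,0,0,0,0,0,0])

```text
time: 35.3
position: [0.617, 0.1147, 0.1153]
orientation: [0.235, 3.131, 0.001]
wrist_force: [0.2, -0.1, -3.4]
finger_gap: 0.0135
finger_force: 55.0
```

Run:
```python
from h import *
goto(.6155,.1164,.1046,-.148)
```

```text
35.3 [0.617  0.1147 0.1153] 
 [[-0.989  0.149  0.002]
 [ 0.149  0.989  0.   ]
 [-0.002  0.001 -1.   ]] 0.013513379508605896 [ 0.2 -0.1 -3.4]
twist -0.002 shift [ 1.8  1.4 10.7]
```

Request:
apply_moves(travel=[[1,0,4],[0,0,3],[0,0,2],[0,0,1],[0,0,0],[0,0,0]], twist=[0,0,0,0,0,0])

```text
time: 35.9
position: [0.6152, 0.1147, 0.1041]
orientation: [0.235, 3.133, -0.0]
wrist_force: [0.5, -0.6, -3.2]
finger_gap: 0.0139
finger_force: 55.0
```

Request:
apply_moves(travel=[[0,0,1],[0,0,0],[0,0,0],[0,0,0]], twist=[0,0,0,0])

```text
time: 36.3
position: [0.6152, 0.1148, 0.1032]
orientation: [0.235, 3.133, 0.0]
wrist_force: [-0.6, -0.3, -4.3]
finger_gap: 0.0139
finger_force: 55.0
```

Request:
apply_moves(travel=[[0,0,1],[0,0,0],[0,0,1],[0,0,0],[0,0,0]], twist=[0,0,0,0,0])

```text
time: 36.8
position: [0.6158, 0.1148, 0.1019]
orientation: [0.235, 3.131, 0.001]
wrist_force: [0.3, -0.2, 2.4]
finger_gap: 0.0134
finger_force: 55.0
```

Run:
```python
from h import *
snap('wrist','w12'); snap('scene','s12'); st()
b=cv2.resize(cv2.imread('pics/s12.png')[130:270,210:420],(0,0),fx=3.7,fy=3.7,interpolation=cv2.INTER_CUBIC)
cv2.imwrite('pics/s12c.png',b)
```

```text
36.9 [0.6158 0.1148 0.1018] 
 [[-0.989  0.149  0.001]
 [ 0.149  0.989  0.   ]
 [-0.001  0.    -1.   ]] 0.013675180534734098 [1.1 0.1 2.2]
```

View pics/s12c.png

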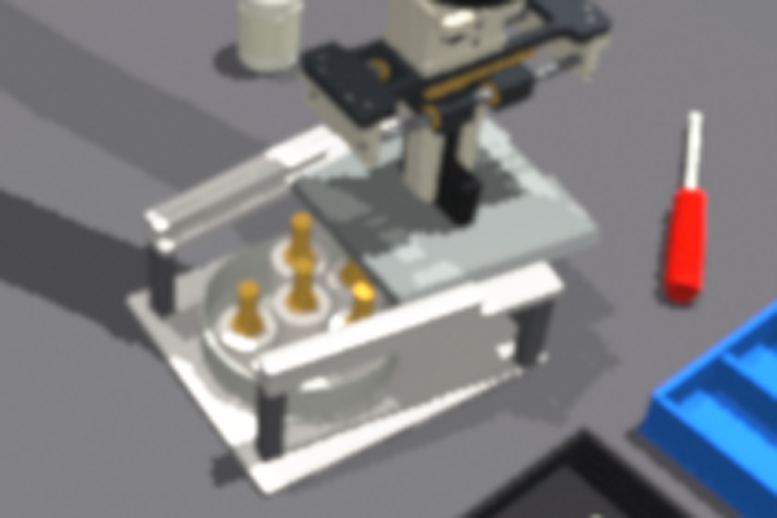

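The lid lies on both ledges at the mouth, square to the ways, with the five studs visible ahead of it. Now I'll slide it in.

Request:
apply_moves(travel=[[0,-8,0],[0,-8,0],[0,-8,0],[0,-8,0],[0,-8,0],[0,0,0],[0,0,0]], twist=[0,0,0,0,0,0,0])

```text
time: 37.6
position: [0.6117, 0.0796, 0.1036]
orientation: [0.23, 3.127, 0.011]
wrist_force: [1.6, 6.3, 7.5]
finger_gap: 0.0135
finger_force: 55.0
```

Run:
```python
from h import *
goto(.600,.0125,.102,-.148)
```

```text
37.6 [0.6117 0.0796 0.1036] 
 [[-0.989  0.146  0.007]
 [ 0.147  0.989  0.007]
 [-0.006  0.008 -1.   ]] 0.013515566880488075 [1.6 6.3 7.5]
twist 0.001 shift [  1.7 -68.1   1.1]
```

Request:
apply_moves(travel=[[0,0,-1],[0,0,0],[0,0,0],[0,-5,0],[0,0,0],[0,0,0]], twist=[0,0,0,0,0,0])

```text
time: 38.2
position: [0.6108, 0.0752, 0.104]
orientation: [0.23, 3.127, 0.012]
wrist_force: [1.9, 7.3, 4.9]
finger_gap: 0.0137
finger_force: 55.0
```

Run:
```python
from h import *
goto(.600,.0125,.102,-.148); snap('wrist','w13'); snap('scene','s13')
b=cv2.resize(cv2.imread('pics/s13.png')[150:260,230:400],(0,0),fx=4.6,fy=4.6,interpolation=cv2.INTER_CUBIC)
cv2.imwrite('pics/s13c.png',b)
```

```text
38.2 [0.6108 0.0752 0.104 ] 
 [[-0.989  0.147  0.006]
 [ 0.147  0.989  0.007]
 [-0.005  0.008 -1.   ]] 0.013654191250625364 [1.9 7.3 4.9]
twist 0.001 shift [  1.5 -63.7   1.5]
```

View pics/s13c.png

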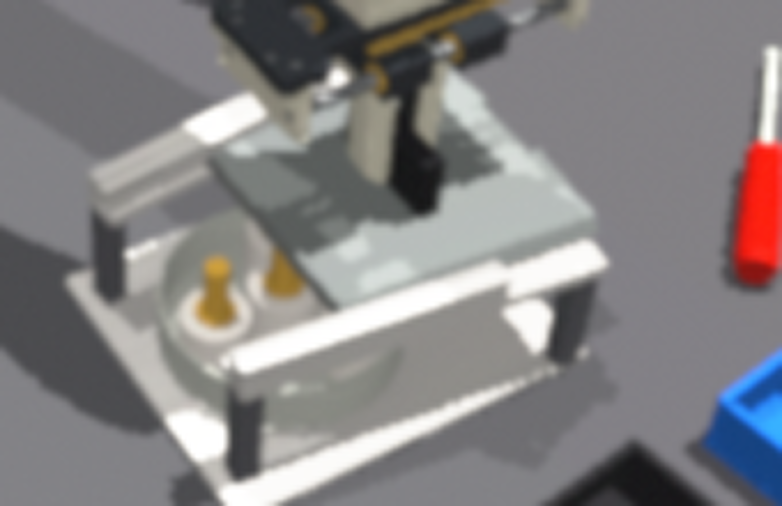

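Request:
apply_moves(travel=[[0,-7,0],[0,-7,0],[0,-7,0],[0,-7,0],[0,0,0],[0,0,0]], twist=[0,0,0,0,0,0])

```text
time: 38.9
position: [0.6087, 0.0448, 0.1043]
orientation: [0.233, 3.123, 0.007]
wrist_force: [4.5, 3.7, 4.2]
finger_gap: 0.0136
finger_force: 55.0
```

Run:
```python
from h import *
goto(.600,.0125,.104,-.148)
```

```text
38.9 [0.6087 0.0448 0.1043] 
 [[-0.989  0.148  0.011]
 [ 0.148  0.989  0.004]
 [-0.01   0.005 -1.   ]] 0.013565893496376559 [4.5 3.7 4.2]
twist -0.001 shift [  3.8 -33.2   0.1]
```

Request:
apply_moves(travel=[[-1,-6,0],[0,-6,0],[0,-6,0],[0,-4,0],[0,0,0],[0,0,0]], twist=[0,0,0,0,0,0])

```text
time: 39.5
position: [0.6036, 0.0226, 0.1041]
orientation: [0.232, 3.129, 0.005]
wrist_force: [0.8, 4.7, 8.2]
finger_gap: 0.0136
finger_force: 55.0
```

Run:
```python
from h import *
goto(.600,.0125,.104,-.148)
```

```text
39.5 [0.6036 0.0226 0.1041] 
 [[-0.989  0.148  0.004]
 [ 0.148  0.989  0.003]
 [-0.004  0.004 -1.   ]] 0.01363885940462837 [0.8 4.7 8.2]
twist -0.0 shift [  2.1 -10.5   0. ]
```

Small forces and free sliding; about 10 mm to go.

Request:
apply_moves(travel=[[0,-4,0],[0,-4,0],[0,-3,0],[0,-2,0],[0,0,0],[0,0,0]], twist=[0,0,0,0,0,0])

```text
time: 40.1
position: [0.6017, 0.0147, 0.1043]
orientation: [0.227, 3.13, 0.014]
wrist_force: [-0.1, 9.6, 9.0]
finger_gap: 0.0136
finger_force: 55.0
```

Request:
apply_moves(travel=[[0,-2,0],[0,-2,0],[0,0,0],[0,0,0]], twist=[0,0,0,0])

```text
time: 40.5
position: [0.6017, 0.0147, 0.1043]
orientation: [0.223, 3.129, 0.021]
wrist_force: [0.8, 15.4, 8.8]
finger_gap: 0.0137
finger_force: 55.1
```

Run:
```python
from h import *
goto(.600,.0125,.104,-.148)
```

```text
40.5 [0.6017 0.0147 0.1043] 
 [[-0.99   0.142  0.006]
 [ 0.142  0.99   0.013]
 [-0.004  0.014 -1.   ]] 0.013731070030250408 [ 0.8 15.4  8.8]
twist 0.006 shift [ 1.3 -2.4  0.3]
```

Request:
apply_moves(travel=[[0,-4,0],[0,-4,0],[0,-4,0],[0,-3,0],[0,0,0],[0,0,0]], twist=[0,0,0,0,0,0])

```text
time: 41.1
position: [0.6018, 0.0146, 0.1043]
orientation: [0.208, 3.126, 0.049]
wrist_force: [4.5, 33.9, 4.1]
finger_gap: 0.014
finger_force: 55.3
```

Run:
```python
from h import *
goto(.600,.0125,.104,-.148)
```

```text
41.1 [0.6018 0.0146 0.1043] 
 [[-0.991  0.132  0.01 ]
 [ 0.133  0.991  0.031]
 [-0.006  0.032 -0.999]] 0.014005111514532168 [ 4.5 33.9  4.1]
twist 0.015 shift [ 1.5 -2.4  0.2]
```

Request:
apply_moves(travel=[[0,5,0],[0,5,0],[0,5,0],[0,0,0],[0,0,0]], twist=[0,0,0,0,0])

```text
time: 41.6
position: [0.6017, 0.0145, 0.1042]
orientation: [0.223, 3.129, 0.021]
wrist_force: [1.8, 14.2, 8.0]
finger_gap: 0.0139
finger_force: 55.0
```

Request:
apply_moves(travel=[[0,0,0],[0,0,0],[0,0,0],[0,0,0],[0,0,0]], twist=[0,0,0,0,0], claw=140)

```text
time: 42.1
position: [0.5989, 0.0022, 0.1017]
orientation: [-0.238, -3.131, 0.002]
wrist_force: [0.3, 0.3, 0.0]
finger_gap: 0.0413
finger_force: 0.0
```

Request:
apply_moves(travel=[[0,0,-20],[0,0,-40],[0,0,-40],[0,0,-40],[20,40,0],[20,40,0],[20,40,0],[0,0,0],[0,0,0]], twist=[0,0,0,0,0,0,0,0,0])

```text
time: 43.0
position: [0.5575, 0.1319, 0.2419]
orientation: [-0.231, -3.132, 0.001]
wrist_force: [0.3, -0.2, 0.3]
finger_gap: 0.0421
finger_force: 0.0
```

Run:
```python
from h import *
snap('wrist','w14'); snap('scene','s14'); st()
a=cv2.resize(cv2.imread('pics/w14.png')[80:260,:400],(0,0),fx=2,fy=2,interpolation=cv2.INTER_CUBIC)
cv2.imwrite('pics/w14c.png',a)
```

```text
43.1 [0.5584 0.1292 0.2419] 
 [[-0.988  0.152 -0.   ]
 [ 0.152  0.988 -0.002]
 [-0.    -0.002 -1.   ]] 0.042291153150265694 [ 1.2 -0.6 -0.9]
```

View pics/w14c.png

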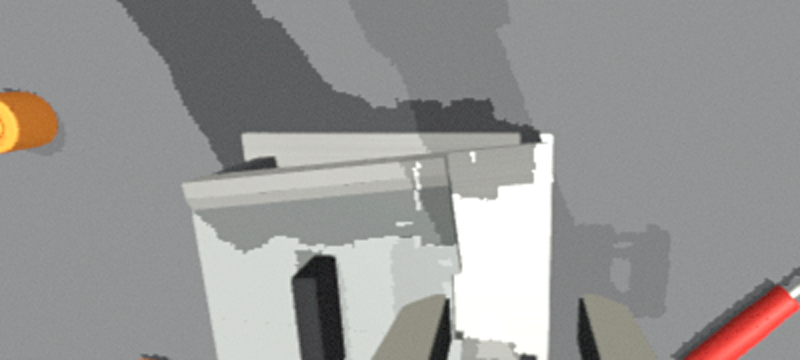

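The lid lies flush under the lips. Its wide end is at crop u≈455, level with the lip ends at about 447, and its nose is at the ways' narrow end (≈192). The gripper is clear, so I'll hand in.

```bash
python3 -c "
from plant import env
print(env.close_job())"
```

```text
the job is handed in; nothing more can be done
None
```

All five white insulators are packed upright in the tin (one in the middle, four around it), the lid is pushed in until it wedged (it held against 34 N) and released, and the job was handed in at about 43 s; no verdict came back.

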